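# Square a heat sink into the corner stop of a fixture and hold it

## Task

Pick up the larger of the two finned heat sinks and stand it, fins up, on the steel fixture plate, in the corner made by the two fences, with its long side along the longer fence. Press it firmly home so that it is flush against both fences at once, flat on the plate, and finish while still gripping it and pressing it against both; do not let go. Leave the other things on the bench where they are.

Things in the scene. Friction and masses are not known exactly. Their poses are not given: they have to be found in the camera images.
- heatsink: The larger finned heat sink: plain aluminium, 90 mm long (its x) by 46 mm wide (its y) by 55 mm tall (z up), fins upright along x, outermost fins flush with the base's sides: grip across the 46 mm width as if solid. 0.2 to 0.4 kg, loose, standing on the bench, fins up. Origin: centre of its underside. Same either way round (half turn about z).
- fixture: The fixture, fixed: dark steel plate 180 mm (x) by 150 mm (y) by 10 mm thick on the bench, with two low bright steel fences: the long one at its +y side, running along x; the short one at its +x side, running along y. Origin: centre of the plate's underside; z up. The big heat sink, when home, has its underside centre at x 25, y 32, z 10 mm in this frame.
- fence_long: The longer fence, rigid steel bar 140 mm (along fixture x) by 15 mm by 20 mm tall, standing on the plate and parallel to the plate's axes. Origin: centre of its underside, at fixture (-12, 62.5, 10) mm. Its inner face, towards its -y, is 7.5 mm from the origin.
- fence_short: The shorter fence, rigid steel bar 105 mm (along fixture y) by 15 mm by 20 mm tall, standing on the plate. Origin: centre of its underside, at fixture (77.5, -6, 10) mm. Its inner face, towards its -x, is 7.5 mm from the origin.
- corner (a point): Point on the plate's top face where the planes of the two fences' inner faces meet: fixture (70, 55, 10) mm. Axes as the fixture's: the heat sink comes in from -x and -y, and is pressed towards +x (short fence) and +y (long fence).
- small_heatsink: Bystander: the smaller finned heat sink, same kind and metal, 50 mm (x) by 34 mm (y) by 36 mm tall, loose on the bench. Origin: centre of its underside.
- multimeter: Bystander: hand-held multimeter lying on its back, 85 mm (x) by 160 mm (y) by 36 mm tall with a 7 mm dial on top. Origin: centre of its underside.
- solder_reel: Bystander: reel of solder wire standing on its flange, 60 mm diameter, 54 mm tall. Origin: centre of its underside.
- screwdriver: Bystander: screwdriver lying on the bench along its own x, about 200 mm long and under 35 mm tall; handle towards its -x. Origin: underside, about mid-length.
There are look-alikes about, which are no part of the job. Leave any pink look-alike of the heatsink alone. Leave any green look-alike of the fixture alone.

How it is judged:
By the outcome, as a careful person would: the job done as asked, in the order asked, and still so for the second after the job is handed in, while the arm keeps its last pose, push and grip.
It also fails if it takes over 53 s, if anything falls off the work surface, if the arm or the gripper's body presses on something with over 40 N, if the wrist force passes 120 N, or if a joint passes its speed limit or range.

## Robot

A 7-joint arm with a two-finger parallel gripper is mounted at the origin on the work surface. World frame = base frame: x ahead of the robot, y to its left, z up, the work surface at z = 0. Lengths are in m, angles in rad, forces in N, time in s.
With the tool pointing down it reaches from about 0.4 to 0.875 m from the base axis. Payload 19.3 kg.
Tool frame: the origin (TCP) lies midway between the tips of the shut fingers; the grasp point (between the pads) lies 19 mm behind it; z points along the fingers, y is the line along which they close (so a half turn about z gives the same grasp; the last joint's range is limited). The gripper opens to 85 mm and grips with 20 to 120 N. Pads are 22 mm wide; open, the fingers measure 114 mm over their backs; the gripper's body (76 mm by 85 mm) begins 54 mm behind the grasp point. The pads swing forward as they close: fully open they stand 13 mm farther back than shut.
Start: joints at [-0.07, 0.521, -0.036, 1.599, 0.021, 1.021, -0.113], TCP at [0.625, -0, 0.231] pointing down, gripper open.
Joint ranges: [-2.91, 2.91], [-0.3, 2.13], [-1.5, 1.42], [0.17, 2.43], [-1.26, 4.41], [0.16, 1.93], [-2.52, 2.52]. Speed limits (rad/s): [1.89, 1.89, 2.39, 2.39, 3.01, 3.01, 3.01].

## Interface

Orientations are given as [roll, pitch, yaw] about the fixed x, y, z axes, in that order (R = Rz(yaw) Ry(pitch) Rx(roll)).
In Python, from workcell import telemetry, grab_frame, calibration, bot, outline_of, landmark_of gives the robot as it stands. The module is installed in compiled form; this text tells all that it offers.
- The arm moves only by the shell command python3 -m inch 'ROWS' [FORCE]. ROWS is JSON, a list of rows, each a list of 7 numbers: the shift along the tool's x, y, z in m, then the turn, a rotation vector about the tool's x, y, z in rad, then the closure, from 0 (fully open) to 1 (shut). A call has 1 to 5 rows; each row shifts and turns the commanded pose from where the row before left it, along the tool's axes as they then stand; what a row does not reach is not made up. A row lasts 1/10 s, in which the tool goes at most 50 mm and 8.59 degrees, less where a joint would pass 70% of its speed; a pose out of reach is approached as far as the arm can. A call is refused whole if a number of a shift passes 0.05 or a number of a turn 0.15, either way. A call with a gripper value outside its range is refused whole. The fingers move at their own pace and stop on an object; FORCE is the grip in N (left out, the last holds). Time passes only in rows, so rows that do not move let the fingers close. It gives the time, the measured TCP pose, the force, the opening and the grip force at its end, in the units of the state.
- telemetry.observe(): the state, without advancing time (a new reading comes with each control period).
- grab_frame(name): name is "scene" or "side" or "wrist"; returns the picture (384x512x3 uint8, red, green, blue); there is no depth.
- calibration(name): a dict with "fovy" (degrees; the focal length in pixels is half the picture's height over the tangent of half this angle, whatever the lens; pixels are square), "cx", "cy" (the principal point, pixels), "dist" ([k1, k2, p1, p2, k3] as OpenCV has them; the pictures are not rectified), "pose" (4x4, takes a point from camera to world coordinates). Camera axes: x right, y down, z forward; pixel columns grow to the right and rows downward; lengths in m; the calibration is good to about 2 mm. A picture is of the moment at which its call begins: read the wrist's pose just before it. calibration takes no time and is no camera call; for the wrist camera it gives the pose at the moment of the call.
- bot.job_done(): hands the job in; it is judged then, once.
Trained networks look in the newest picture that a camera, given by its name, has taken for a name from the list of things; names that differ only in an ending like _2 or _b are one class to them, and where a whole thing is asked for, a point or a joint stands for the part that bears it (a point fixed in the world has none). Each returns a list of dicts, best first, with "score" (0 to 1); they miss things now and then, are a little off and sometimes report something else, mostly with a low value. They report only what shows in the picture. A call takes as long as a camera call. They do not tell look-alikes from the thing itself.
- outline_of(label, camera): "region" (384x512 bool, what is visible of it) and "rect" ([left, top, right, bottom] in pixels, round what is visible of it).
- landmark_of(label, camera): "xy" ([column, row] in pixels: a listed point, or the origin of a listed thing).
The state is a dict: "clock": time; "qpos": joint angles; "qd": joint speeds; "joint_efforts": joint torques, N m; "position": TCP position; "tool_rot": TCP orientation; "force": force on the tool from outside, world axes, zero at the start; "moment": the same for the moment, N m; "grip_width": finger opening in m; "finger_force": force on a finger pad.
Only numpy, scipy, OpenCV 4.12 (cv2) and the standard library are available. Lean on these libraries where they do the work, as an engineer would, in place of code of your own. Each camera call takes 0.05 s, during which the arm holds its last target. There are 200 camera calls.

## Working session

There is one attempt and no reset: what is moved stays moved. The work goes in short steps, Python scripts to look and compute and a shell command to move; the robot and the scene stay as the last step left them, time stands still between calls to the robot, and variables do not carry over. Pictures are saved under pics/ and viewed, at most 10 in all, crops included, and the job is handed in when it is done.

```bash
mkdir -p pics; cat > h.py <<'E'
import numpy as np, cv2
from workcell import telemetry, grab_frame, calibration, bot, outline_of, landmark_of
def K(c):
    f=192/np.tan(np.radians(c["fovy"])/2); return np.array([[f,0,c["cx"]],[0,f,c["cy"]],[0,0,1.]])
def ray(c,uv,z):
    n=cv2.undistortPoints(np.array(uv,float).reshape(-1,1,2),K(c),np.array(c["dist"]))[:,0]
    P=np.array(c["pose"]); d=np.c_[n,np.ones(len(n))]@P[:3,:3].T; o=P[:3,3]
    return o+d*((z-o[2])/d[:,2])[:,None]
def proj(c,X):
    P=np.linalg.inv(np.array(c["pose"])); r=cv2.Rodrigues(P[:3,:3])[0]
    return cv2.projectPoints(np.array(X,float).reshape(-1,1,3),r,P[:3,3],K(c),np.array(c["dist"]))[0][:,0]
def save(im,n): cv2.imwrite("pics/"+n+".png",im[:,:,::-1])
E
python3 - <<'E'
from h import *
s=telemetry.observe(); print(s["position"],s["tool_rot"],s["clock"],s["force"])
ims=[]
for n in["scene","side","wrist"]:
    im=grab_frame(n); save(im,n+"0"); c=calibration(n); print(n,np.round(c["pose"],3).tolist(),c["fovy"])
    for l,z in[("heatsink",0),("fixture",0),("corner",.01)]:
        for d in landmark_of(l,n)[:3]: print(l,round(d["score"],2),np.round(d["xy"]),np.round(ray(c,d["xy"],z),3))
E
```

```text
[ 6.24680311e-01 -5.36781051e-05  2.30742678e-01] [-3.14050371e+00  7.21545487e-05  1.57071921e+00] 0.0 [-0.14343833  0.97282815  1.06653355]
scene [[0.889, 0.368, -0.273, 0.924], [0.458, -0.73, 0.507, -0.592], [-0.013, -0.576, -0.817, 0.979], [0.0, 0.0, 0.0, 1.0]] 50.22237729126381
heatsink 0.93 [289. 129.] [[0.601 0.283 0.   ]]
heatsink 0.71 [277. 159.] [[ 0.619  0.151 -0.   ]]
fixture 0.82 [129. 314.] [[ 0.507 -0.444  0.   ]]
fixture 0.62 [188. 230.] [[ 0.511 -0.185 -0.   ]]
corner 0.6 [159. 290.] [[ 0.539 -0.364  0.01 ]]
corner 0.58 [215. 214.] [[ 0.552 -0.113  0.01 ]]
side [[0.997, -0.021, 0.076, 0.525], [-0.075, -0.541, 0.838, -0.861], [0.024, -0.841, -0.541, 0.598], [0.0, 0.0, 0.0, 1.0]] 50.35410669047761
heatsink 0.93 [259. 174.] [[0.617 0.138 0.   ]]
heatsink 0.64 [252. 153.] [[0.605 0.266 0.   ]]
heatsink 0.64 [209. 229.] [[ 0.482 -0.106  0.   ]]
fixture 0.81 [217. 353.] [[ 0.502 -0.443  0.   ]]
fixture 0.7 [218. 253.] [[ 0.503 -0.192  0.   ]]
corner 0.89 [242. 310.] [[ 0.547 -0.361  0.01 ]]
corner 0.78 [244. 230.] [[ 0.561 -0.128  0.01 ]]
wrist [[1.0, 0.0, 0.001, 0.625], [0.001, -0.962, -0.273, 0.07], [0.001, 0.273, -0.962, 0.373], [0.0, 0.0, 0.0, 1.0]] 62.38607360180001
heatsink 0.88 [254.  20.] [[0.622 0.156 0.   ]]
fixture 0.74 [171. 293.] [[ 0.507 -0.181  0.   ]]
corner 0.58 [210. 256.] [[ 0.564 -0.121  0.01 ]]
```

View pics/scene0.png

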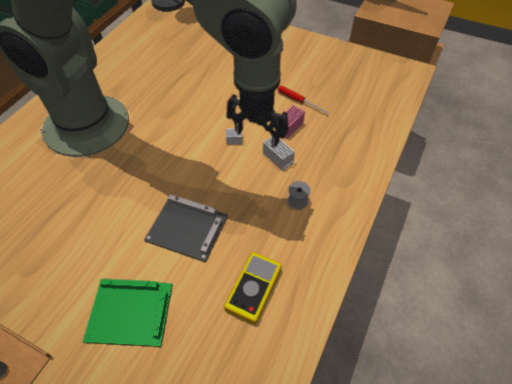

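View pics/wrist0.png

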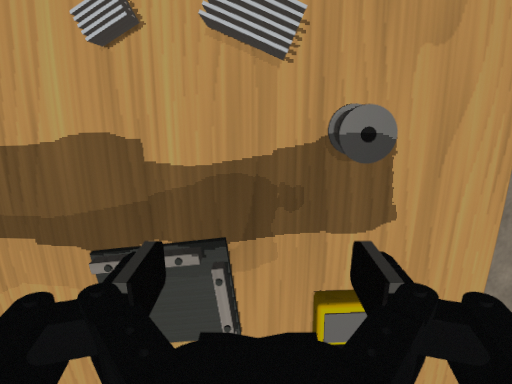

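The scene picture shows the grey heat sink at (278,153), with its pink look-alike at (293,122). The dark fixture is at (188,228) and the green one at (130,312). In the wrist view the heat sink is at (254,20), its fins about 22° clockwise. I'll move over it and turn the tool.

```bash
python3 -m inch '[[0.05,0,0,0,0,0,0],[0.05,0,0,0,0,0,0],[0.05,0,0,0,0,0,0],[0,0,0,0,0,-0.148,0],[0,0,0,0,0,-0.148,0]]'; python3 -m inch '[[0,0,0,0,0,-0.148,0],[0,0,0,0,0,-0.148,0],[0,0,0,0,0,-0.148,0],[0,0,0,0,0,-0.148,0],[0,0,0,0,0,-0.148,0]]';python3 -m inch '[[0,0,0,0,0,-0.148,0],[0,0,0,0,0,0,0],[0,0,0,0,0,0,0]]'
cat > m.py <<'E'
from h import *
import sys
# refine a box's pose (x,y,yaw) by matching its projected silhouette to the region
from scipy.optimize import minimize
def box(p,L,W,H,z0):
    c,s=np.cos(p[2]),np.sin(p[2])
    return [[p[0]+c*a-s*b,p[1]+s*a+c*b,z] for a in(-L/2,L/2) for b in(-W/2,W/2) for z in(z0,z0+H)]
def fit(c,reg,p0,L,W,H,z0=0):
    def cost(p):
        m=np.zeros((384*2,512*2),np.uint8)
        q=proj(c,box(p,L,W,H,z0)); h=cv2.convexHull(((q+.5)*2*16).astype(np.int32).reshape(-1,1,2))
        cv2.fillConvexPoly(m,h,1,shift=4); m=cv2.resize(m*255,(512,384),interpolation=cv2.INTER_AREA)/255.
        return np.abs(m-reg).sum()
    best=None
    for dy in(-.3,0,.3):
        q=np.array(p0)+[0,0,dy]
        S=np.array([q,q+[.02,0,0],q+[0,.02,0],q+[0,0,.2]])
        r=minimize(cost,q,method="Nelder-Mead",options=dict(initial_simplex=S,xatol=1e-5,fatol=.1))
        if best is None or r.fun<best.fun: best=r
    return best.x,best.fun,reg.sum()
E
python3 - <<'E'
from m import *
s=telemetry.observe(); print(s["position"],s["tool_rot"],s["qpos"],s["clock"])
c=calibration("wrist"); im=grab_frame("wrist")
d=outline_of("heatsink","wrist")
ims=im.copy()
for k in d[:3]:
    p=ray(c,[((k["rect"][0]+k["rect"][2])/2,(k["rect"][1]+k["rect"][3])/2)],.03)[0]
    print(k["score"],k["rect"],p)
x,f,n=fit(c,d[0]["region"],[*ray(c,[np.mean(np.argwhere(d[0]["region"])[:,::-1],0)],.03)[0][:2],-.38],.09,.046,.055)
print(x,np.degrees(x[2]),f,n)
q=proj(c,box(x,.09,.046,.055,0))
for u in q: cv2.circle(ims,tuple(int(v) for v in u),2,(255,0,0),-1)
ims[d[0]["region"],1]=255
save(ims,"w1")
E
```

```text
clock: 1.1
position: [0.6246, 0.1523, 0.2311]
tool_rot: [-3.141, -0.0, 1.876]
force: [0.3, -0.9, -0.2]
grip_width: 0.0857
finger_force: 0.0
clock: 1.6
position: [0.625, 0.1499, 0.2313]
tool_rot: [-3.142, 0.0, 2.613]
force: [0.3, 0.0, 0.4]
grip_width: 0.0856
finger_force: 0.0
clock: 1.9
position: [0.625, 0.1498, 0.2312]
tool_rot: [3.142, -0.0, 2.75]
force: [-0.2, -0.4, -1.1]
grip_width: 0.0855
finger_force: 0.0
[0.62503525 0.14979287 0.23123829] [ 3.14154112e+00 -1.83546414e-04  2.74987251e+00] [-0.1066817   0.56737239 -0.33780359  1.53708135  0.20403368  1.07211991
  0.68574576] 1.9
0.71 [234.3, 117.1, 282.8, 208.6] [0.62273995 0.15260087 0.03      ]
[ 0.61901649  0.15344955 -0.39465385] -22.611999943371274 271.8078431372549 3910
```

View pics/w1.png

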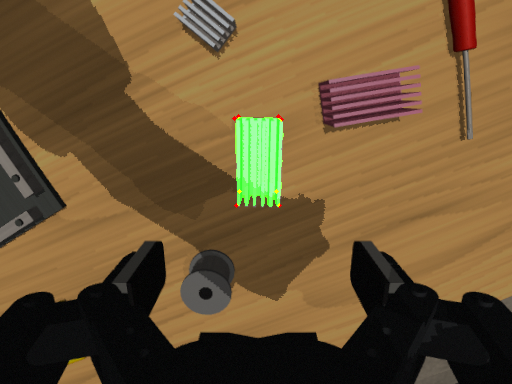

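The green overlay shows the fitted outline at (235–282, 117–207) matching the grey heat sink. The pink one at (370,98) is clear of the fingers. Now I'll descend and grip.

```bash
python3 -m inch '[[0.007,0.001,0.05,0,0,0,0.2],[0,0,0.05,0,0,0,0.2],[0,0,0.05,0,0,0,0.2],[0,0,0.04,0,0,0,0.2],[0,0,0.01,0,0,0,0.2]]' 90; python3 -m inch '[[0,0,0.009,0,0,0,0.2],[0,0,0,0,0,0,0.2],[0,0,0,0,0,0,1],[0,0,0,0,0,0,1],[0,0,0,0,0,0,1]]' 90; python3 -m inch '[[0,0,0,0,0,0,1],[0,0,0,0,0,0,1],[0,0,0,0,0,0,1]]' 90
```

```text
clock: 2.5
position: [0.6166, 0.153, 0.0278]
tool_rot: [-3.138, -0.004, 2.753]
force: [-0.9, 0.3, 0.6]
grip_width: 0.0682
finger_force: 0.0
clock: 3.0
position: [0.6201, 0.1538, 0.025]
tool_rot: [3.14, 0.002, 2.754]
force: [-2.7, 0.5, 11.5]
grip_width: 0.0447
finger_force: 93.1
clock: 3.3
position: [0.6201, 0.1538, 0.0251]
tool_rot: [3.14, 0.002, 2.754]
force: [-1.9, -0.0, 10.5]
grip_width: 0.0447
finger_force: 93.1
```

```bash
python3 -m inch '[[0,0,-0.02,0,0,0,1],[0,0,-0.04,0,0,0,1],[0,0,-0.05,0,0,0,1],[0,0,-0.04,0,0,0,1],[0,0,-0.025,0,0,0,1]]'; python3 -m inch '[[-0.018,-0.044,0,0,0,0,1],[-0.018,-0.044,0,0,0,0,1],[-0.018,-0.044,0,0,0,0,1],[-0.018,-0.044,0,0,0,0,1],[-0.018,-0.044,0,0,0,0,1]]'; python3 -m inch '[[-0.018,-0.044,0,0,0,0,1],[-0.017,-0.044,0,0,0,0,1],[0,0,0,0,0,-0.13,1],[0,0,0,0,0,-0.13,1],[0,0,0,0,0,-0.13,1]]';python3 -m inch '[[0,0,0,0,0,-0.1,1],[0,0,0,0,0,0,1],[0,0,0,0,0,0,1],[0,0,0,0,0,0,1]]'
python3 - <<'E'
from m import *
s=telemetry.observe(); print(s["position"],s["tool_rot"],s["qpos"],s["clock"])
vis=[]
for n in["wrist","scene","side"]:
    c=calibration(n); im=grab_frame(n)
    for d in outline_of("fixture",n)[:2]:
        r=d["region"]; p=ray(c,[np.mean(np.argwhere(r)[:,::-1],0)],.01)[0]
        x,f,k=fit(c,r,[p[0],p[1],.1],.18,.15,.01); print(n,round(d["score"],2),d["rect"],p,x,f,k)
    for l,z in[("fixture",0),("corner",.01),("fence_long",.01),("fence_short",.01)]:
        print(l,[(round(d["score"],2),np.round(ray(c,d["xy"],z)[0],4).tolist()) for d in landmark_of(l,n)[:2]])
    if n=="wrist": save(im,"w2")
E
```

```text
clock: 3.8
position: [0.6198, 0.1537, 0.2026]
tool_rot: [3.139, 0.004, 2.754]
force: [1.6, 0.5, -2.7]
grip_width: 0.0446
finger_force: 92.3
clock: 4.3
position: [0.6192, -0.0862, 0.1992]
tool_rot: [3.141, 0.002, 2.755]
force: [1.3, -0.1, -2.3]
grip_width: 0.0445
finger_force: 92.7
clock: 4.8
position: [0.6185, -0.1794, 0.199]
tool_rot: [-3.141, 0.001, -3.134]
force: [0.3, -0.4, -2.9]
grip_width: 0.0447
finger_force: 93.0
clock: 5.2
position: [0.6186, -0.1789, 0.1982]
tool_rot: [-3.141, 0.0, -3.041]
force: [0.1, 1.2, -2.4]
grip_width: 0.0446
finger_force: 92.9
[ 0.6185622  -0.17892278  0.19824281] [-3.14124334e+00  4.15379601e-04 -3.04100473e+00] [ 0.4640401   0.61340174 -0.42293877  1.56394277  0.28050233  1.02431235
  1.63426401] 5.2
wrist 0.65 [0.4, 1.6, 114.6, 141.8] [ 0.53165122 -0.40386901  0.01      ] [ 0.50557073 -0.44080173  0.42481463] 82.05098039215686 12036
wrist 0.62 [188.2, 0.0, 346.0, 147.1] [ 0.52017547 -0.18050196  0.01      ] [ 0.50242334 -0.18244014  0.11540201] 165.3450980392157 21685
fixture [(0.72, [0.5021, -0.184, 0.0]), (0.55, [0.5075, -0.4392, 0.0])]
corner [(
[... 643 characters left out ...]
.39, 0.01]), (0.66, [0.4844, -0.1266, 0.01])]
fence_short [(0.62, [0.5998, 0.4049, 0.01]), (0.59, [0.5833, -0.4101, 0.01])]
side 0.94 [175.1, 218.9, 265.0, 279.6] [ 0.50045423 -0.19081681  0.01      ] [ 0.50226401 -0.18306689  0.11297108] 454.6156862745098 4570
side 0.9 [154.5, 302.8, 287.8, 384.0] [ 0.50558078 -0.43704498  0.01      ] [ 0.50316544 -0.434397    0.362153  ] 361.1960784313726 8027
fixture [(0.91, [0.5039, -0.1932, 0.0]), (0.71, [0.5084, -0.4386, 0.0])]
corner [(0.76, [0.5446, -0.3641, 0.01]), (0.71, [0.5609, -0.1272, 0.01])]
fence_long [(0.86, [0.4681, -0.3845, 0.01]), (0.57, [0.4824, -0.1209, 0.01])]
fence_short [(0.7, [0.5821, -0.4104, 0.01]), (0.52, [0.5743, -0.183, 0.01])]
```

View pics/w2.png

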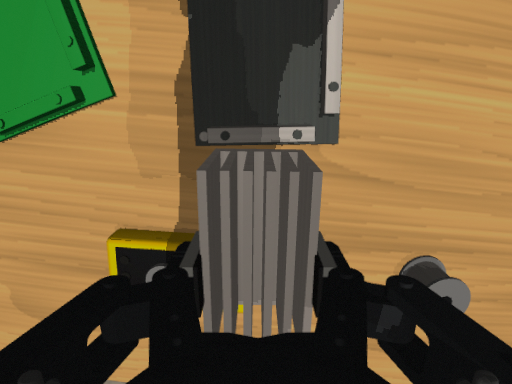

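The wrist view shows the dark plate spanning (188–343, 0–146) with the short fence at (260,134) and the long fence at (333,60). The heat sink is held squarely. The wrist fit gives the fixture at (0.502, −0.182) with yaw 0.115, and the corner landmark agrees. I'll go to a point 12 mm short in x and 10 mm short in y, then lower to just above the plate.

```bash
python3 -m inch '[[0.05,0.016,0,0,0,-0.015,1],[0.042,0.016,0,0,0,0,1],[0.01,0,0.03,0,0,0,1],[0,0,0.05,0,0,0,1],[0,0,0.04,0,0,0,1]]' 110; python3 -m inch '[[0,0,0.028,0,0,0,1],[0,0,0.01,0,0,0,1],[0,0,0,0,0,0,1],[0,0,0,0,0,0,1]]'
python3 - <<'E'
from m import *
s=telemetry.observe(); print(s["position"],s["tool_rot"],s["force"],s["moment"])
for n in["side","wrist"]: save(grab_frame(n),n+"3")
a=cv2.imread("pics/side3.png")[190:310,140:300]; b=cv2.imread("pics/wrist3.png")
cv2.imwrite("pics/c3.png",np.hstack([cv2.resize(a,(400,300),interpolation=cv2.INTER_CUBIC),cv2.resize(b,(400,300))]))
E
```

```text
clock: 6.6
position: [0.5157, -0.1592, 0.0766]
tool_rot: [-3.141, 0.001, -3.024]
force: [1.1, -0.4, -2.5]
grip_width: 0.0443
finger_force: 115.1
clock: 7.0
position: [0.5169, -0.1589, 0.041]
tool_rot: [-3.141, 0.001, -3.023]
force: [0.8, -0.3, -3.0]
grip_width: 0.0445
finger_force: 115.0
[ 0.51685173 -0.15894148  0.04100627] [-3.14109670e+00  1.37423839e-03 -3.02339870e+00] [ 0.83441177 -0.2708721  -3.01172575] [ 0.00174808 -0.0312277  -0.01534061]
```

View pics/c3.png

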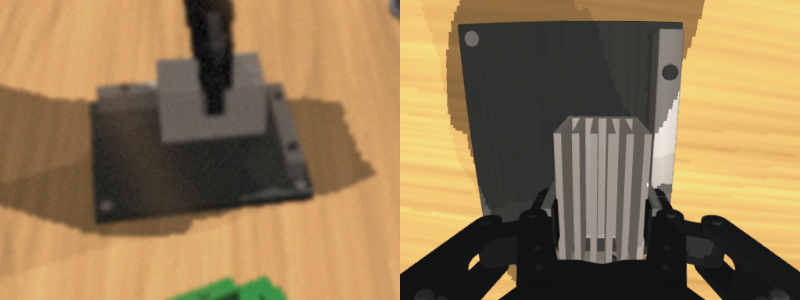

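The heat sink hovers over the plate inside both fences, with a gap visible to each. Lowering to contact.

```bash
python3 -m inch '[[0,0,0.003,0,0,0,1],[0,0,0.003,0,0,0,1],[0,0,0.001,0,0,0,1],[0,0,0,0,0,0,1]]'; python3 -c "
from h import *
s=telemetry.observe(); print(s['force'],s['moment'])"
```

```text
clock: 7.5
position: [0.5166, -0.1592, 0.035]
tool_rot: [-3.14, 0.001, -3.024]
force: [-14.6, 1.3, 49.1]
grip_width: 0.0442
finger_force: 121.5
[-14.55238591   1.2806496   49.13650958] [1.06538348 2.93831792 0.03478667]
```

```bash
python3 -m inch '[[0,0,-0.0007,0,0,0,1],[0,0.003,0,0,0,0,1],[0,0.003,0,0,0,0,1],[0,0.002,0,0,0,0,1],[0,0,0,0,0,0,1]]'; python3 -c "
from h import *
s=telemetry.observe(); print(s['force'],s['moment'])"; python3 -m inch '[[0,0.001,0,0,0,0,1],[0,0,0,0,0,0,1]]';  python3 -c "
from h import *
s=telemetry.observe(); print(s['force'],s['moment'])"
```

```text
clock: 8.0
position: [0.5166, -0.1535, 0.0352]
tool_rot: [-3.138, 0.003, -3.025]
force: [-0.8, -12.1, 22.3]
grip_width: 0.0447
finger_force: 117.8
[ -0.83111688 -12.06933646  22.31073236] [-2.67537489  0.17385052 -0.02511416]
clock: 8.2
position: [0.5165, -0.1527, 0.0352]
tool_rot: [-3.138, 0.003, -3.025]
force: [-0.4, -14.3, 21.3]
grip_width: 0.0441
finger_force: 117.8
[ -0.35828761 -14.28264617  21.25108695] [-3.08916717e+00 -1.45737190e-03  1.49054725e-02]
```

```bash
cat > o.py <<'E'
from h import *
s=telemetry.observe(); th=.1154; d=np.array(s['position'][:2])-[.5236,-.1478]
R=np.array([[np.cos(th),np.sin(th)],[-np.sin(th),np.cos(th)]])
print("fix-rel mm",np.round(R@d*1e3,2),"F fix",np.round(R@s['force'][:2],1),round(s['force'][2],1),"M",np.round(R@s['moment'][:2],2),round(s['moment'][2],2),"rot",np.round(s['tool_rot'],4))
E
python3 -m inch '[[0,0.001,0,0,0,0,1],[0,0.001,0,0,0,0,1],[0,0,0,0,0,0,1]]' >/dev/null; python3 o.py;  python3 -m inch '[[0,0.001,0,0,0,0,1],[0,0.001,0,0,0,0,1],[0,0,0,0,0,0,1]]'>/dev/null; python3 o.py
```

```text
fix-rel mm [-7.5  -2.02] F fix [ -0.2 -14. ] 20.2 M [-2.98  0.24] -0.04 rot [-3.1376  0.0033 -3.0254]
fix-rel mm [-7.41 -0.51] F fix [ -0.6 -17.1] 19.1 M [-3.68  0.1 ] 0.24 rot [-3.137   0.0036 -3.0253]
```

```bash
for i in 1 2; do python3 -m inch '[[0,0.0005,0,0,0,0,1],[0,0,0,0,0,0,1]]' >/dev/null; python3 o.py; done;  python3 -m inch '[[0,0.001,0,0,0,0,1],[0,0,0,0,0,0,1]]'>/dev/null; python3 o.py
```

```text
fix-rel mm [-7.4  -0.51] F fix [  0.8 -20.2] 18.0 M [-4.34  0.07] 0.41 rot [-3.1365  0.0037 -3.0256]
fix-rel mm [-7.4  -0.45] F fix [  0.8 -22.7] 17.7 M [-5.03 -0.05] 0.4 rot [-3.1361  0.0038 -3.0258]
fix-rel mm [-7.39 -0.32] F fix [  1.8 -27.6] 15.2 M [-6.24 -0.21] 0.77 rot [-3.135  0.004 -3.026]
```

```bash
python3 -m inch '[[0,0,0,0.005,0.002,-0.006,1],[0,0,0,0,0,0,1],[0,0,0,0,0,0,1]]' >/dev/null; python3 o.py; python3 -m inch '[[0,0,0,0,0,-0.006,1],[0,0,0,0,0,0,1],[0,0,0,0,0,0,1]]' >/dev/null; python3 o.py
```

```text
fix-rel mm [-7.3 -0.1] F fix [  1.1 -26.7] 18.5 M [-5.83 -0.25] 0.6 rot [-3.1303e+00  2.0000e-03 -3.0200e+00]
fix-rel mm [-7.23  0.02] F fix [  1.7 -25.3] 16.9 M [-5.57 -0.4 ] 0.3 rot [-3.1306e+00  2.1000e-03 -3.0145e+00]
```

```bash
python3 -m inch '[[0,0,0,-0.010,0.001,-0.003,1],[0,0,0,0,0,0,1],[0,0,0,0,0,0,1]]' >/dev/null; python3 o.py; python3 -m inch '[[-0.002,0,0,0,0,0,1],[-0.002,0,0,0,0,0,1],[-0.001,0,0,0,0,0,1],[0,0,0,0,0,0,1]]' >/dev/null; python3 o.py
```

```text
fix-rel mm [-7.19 -0.06] F fix [  1.7 -25.7] 13.3 M [-5.8  -0.64] -0.05 rot [-3.1407e+00  1.2000e-03 -3.0120e+00]
fix-rel mm [-7.16 -0.09] F fix [-29.7 -21.5] 47.6 M [-4.61  5.58] 0.09 rot [-3.1403 -0.0084 -3.0129]
```

```bash
python3 -m inch '[[0,-0.004,-0.0006,0,0,0,1],[0,0,0,0,0,0,1],[0,0,0,0,0,0,1]]' >/dev/null; python3 o.py; python3 -m inch '[[-0.001,0,-0.0003,0,0,0,1],[0,0,0,0,0,0,1]]' >/dev/null; python3 o.py
```

```text
fix-rel mm [-5.94 -0.58] F fix [-20.6  -3.7] 34.4 M [-0.97  4.08] -0.11 rot [ 3.1387 -0.0067 -3.0103]
fix-rel mm [-4.56 -0.33] F fix [-17.7  -1.1] 27.6 M [-0.83  3.18] -0.16 rot [ 3.1384 -0.0061 -3.01  ]
```

```bash
for i in 1 2 3; do python3 -m inch '[[-0.001,0,-0.0001,0,0,0,1],[-0.0005,0,0,0,0,0,1],[0,0,0,0,0,0,1]]' >/dev/null; python3 o.py; done
```

```text
fix-rel mm [-4.48 -0.34] F fix [-25.4  -1. ] 35.2 M [-0.56  5.09] -0.07 rot [ 3.1384 -0.0089 -3.0102]
fix-rel mm [-2.18 -0.32] F fix [-20.   -3.7] 27.8 M [-0.82  3.86] -0.11 rot [ 3.1384 -0.0073 -3.0101]
fix-rel mm [-0.46 -0.34] F fix [-18.9  -3.9] 25.6 M [-0.86  3.52] -0.1 rot [ 3.1384 -0.0069 -3.01  ]
```

```bash
python3 -m inch '[[0,0,0,0,-0.006,0,1],[0,0,0,0,0,0,1],[0,0,0,0,0,0,1]]' >/dev/null; python3 o.py; for i in 1 2 3; do python3 -m inch '[[-0.0007,0,0,0,0,0,1],[0,0,0,0,0,0,1]]' >/dev/null; python3 o.py; done
```

```text
fix-rel mm [-0.14 -0.32] F fix [-14.9  -3.2] 18.6 M [-1.1   2.99] -0.09 rot [ 3.1383e+00 -2.0000e-04 -3.0100e+00]
fix-rel mm [ 0.37 -0.32] F fix [-16.1  -2.6] 20.7 M [-1.03  3.24] -0.18 rot [ 3.1383e+00 -7.0000e-04 -3.0101e+00]
fix-rel mm [ 0.41 -0.32] F fix [-21.2  -3. ] 25.8 M [-0.97  4.13] -0.1 rot [ 3.1384e+00 -2.0000e-03 -3.0102e+00]
fix-rel mm [ 0.41 -0.29] F fix [-25.3  -2.2] 30.0 M [-0.8   4.96] -0.11 rot [ 3.1384 -0.0033 -3.0102]
```

```bash
for i in 1 2; do python3 -m inch '[[-0.001,0,-0.0003,0,-0.001,0,1],[0,0,0,0,0,0,1],[0,0,0,0,0,0,1]]' >/dev/null; python3 o.py; done
python3 - <<'E'
from m import *
for n in["side","wrist"]: save(grab_frame(n),n+"4")
a=cv2.imread("pics/side4.png")[190:310,140:300]; b=cv2.imread("pics/wrist4.png")
cv2.imwrite("pics/c4.png",np.hstack([cv2.resize(a,(400,300),interpolation=cv2.INTER_CUBIC),cv2.resize(b,(400,300))]))
E
```

```text
fix-rel mm [ 0.44 -0.28] F fix [-29.5  -2. ] 31.3 M [-0.69  5.84] -0.17 rot [ 3.1382 -0.0042 -3.0105]
fix-rel mm [ 0.48 -0.28] F fix [-34.1  -1.6] 31.4 M [-0.71  6.75] -0.1 rot [ 3.1381 -0.005  -3.0107]
```

View pics/c4.png

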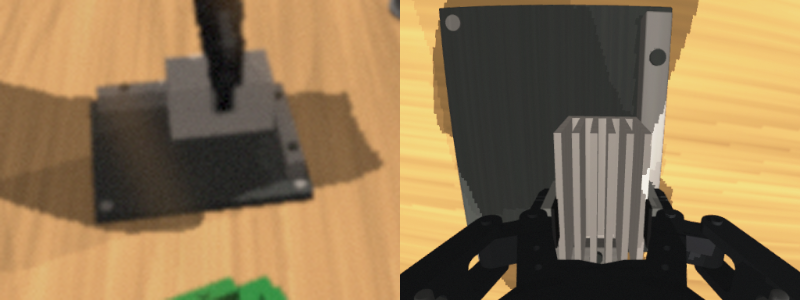

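The heat sink now sits in the corner in the side view. The x force has passed the friction ratio, so it is touching the short fence. Now I'll press in y, easing x and the down force a little.

```bash
python3 -m inch '[[0.002,0.002,-0.0004,0,-0.003,0,1],[0,0.002,0,0,0,0,1],[0,0,0,0,0,0,1]]' >/dev/null; python3 o.py; for i in 1 2; do python3 -m inch '[[0,0.002,0,-0.001,0,0,1],[0,0.001,0,0,0,0,1],[0,0,0,0,0,0,1]]' >/dev/null; python3 o.py;done
```

```text
fix-rel mm [ 0.6  -0.03] F fix [-12.4 -26.9] -0.4 M [-6.17  2.95] 0.12 rot [-3.1412e+00  2.8000e-03 -3.0127e+00]
fix-rel mm [0.6 0.1] F fix [-10.7 -43.9] -7.1 M [-10.04   2.45] 0.37 rot [-3.1392  0.0033 -3.0144]
fix-rel mm [0.63 0.31] F fix [ -6.9 -59. ] -11.0 M [-13.94   1.91] 0.65 rot [-3.1371  0.0039 -3.0159]
```

```bash
python3 -m inch '[[0.001,-0.005,0,0,0,0,1],[0,-0.002,0.0004,0,0,0,1],[0,0,0.0004,0.002,0,0,1],[0,0,0,0,0,0,1]]' >/dev/null; python3 o.py; python3 -m inch '[[0,0,0.0003,0,0,0,1],[0,0,0,0,0,0,1]]' ; python3 o.py
```

```text
fix-rel mm [ 0.48 -0.11] F fix [-14.  -20.8] 12.4 M [-4.49  2.95] -0.11 rot [ 3.1411  0.0043 -3.0122]
clock: 15.2
position: [0.5241, -0.1478, 0.0351]
tool_rot: [3.141, 0.004, -3.012]
force: [-12.4, -21.7, 17.6]
grip_width: 0.0441
finger_force: 120.6
fix-rel mm [ 0.49 -0.1 ] F fix [-14.8 -20.1] 17.6 M [-4.39  3.27] -0.12 rot [ 3.1412  0.0044 -3.0122]
```

```bash
python3 -m inch '[[-0.001,0.001,0,0,0,0,1],[-0.001,0.001,0,0,0,0,1],[0,0,0,0,0,0,1]]' >/dev/null ; python3 o.py; python3 -m inch '[[-0.001,0.001,0,-0.001,0,0,1],[-0.001,0,0,0,0,0,1],[0,0,0,0,0,0,1],[0,0,0,0,0,0,1]]' ; python3 o.py
```

```text
fix-rel mm [ 0.47 -0.02] F fix [-26.7 -29.2] 26.7 M [-6.22  5.38] 0.28 rot [-3.1397e+00  8.0000e-04 -3.0136e+00]
clock: 15.9
position: [0.5241, -0.1478, 0.0351]
tool_rot: [-3.14, -0.003, -3.014]
force: [-34.8, -37.1, 37.0]
grip_width: 0.0443
finger_force: 122.9
fix-rel mm [ 0.46 -0.02] F fix [-38.9 -32.8] 37.0 M [-7.08  7.69] 0.52 rot [-3.1397e+00 -2.7000e-03 -3.0144e+00]
```

```bash
python3 -m inch '[[0,0,-0.0001,0,-0.002,-0.003,1],[0,0,0,0,0,0,1],[0,0,0,0,0,0,1]]' >/dev/null ; python3 o.py; python3 -m inch '[[0,0,0,0,0,0,1],[0,0,0,0,0,0,1],[0,0,0,0,0,0,1],[0,0,0,0,0,0,1],[0,0,0,0,0,0,1]]' ; python3 o.py
python3 - <<'E'
from m import *
for n in["side","scene"]: save(grab_frame(n),n+"5")
a=cv2.imread("pics/side5.png")[190:310,140:300]; b=cv2.imread("pics/scene5.png")[170:290,120:280]
cv2.imwrite("pics/c5.png",np.hstack([cv2.resize(a,(400,300),interpolation=cv2.INTER_CUBIC),cv2.resize(b,(400,300),interpolation=cv2.INTER_CUBIC)]))
E
```

```text
fix-rel mm [ 0.51 -0.  ] F fix [-38.  -33.5] 35.0 M [-7.04  7.52] -0.02 rot [-3.1399e+00 -6.0000e-04 -3.0122e+00]
clock: 16.7
position: [0.5241, -0.1477, 0.0351]
tool_rot: [-3.14, -0.001, -3.012]
force: [-32.8, -36.8, 34.6]
grip_width: 0.0444
finger_force: 122.4
fix-rel mm [0.52 0.02] F fix [-36.8 -32.8] 34.6 M [-7.11  7.55] -0.08 rot [-3.1399e+00 -6.0000e-04 -3.0121e+00]
```

View pics/c5.png

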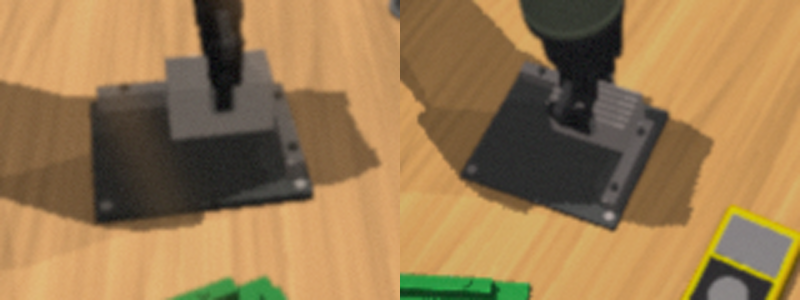

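Both views show the heat sink against both fences with no visible gap. The forces are steady at about 37 N, 33 N and 35 N down, and the yaw moment is near zero.

```bash
python3 -c "
from h import *
print(bot.job_done())"
```

```text
the job is handed in; nothing more can be done
None
```

The larger heat sink stands fins up in the fixture corner, long side along the longer fence, still gripped and pressed against both fences (37 N on the short, 33 N on the long, 35 N down), and the job is handed in at about 17 s.

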